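Preload a detector carrier against a sprung stop

ROBOT

A 7-joint arm with a two-finger parallel gripper is mounted at the origin on the work surface. World frame = base frame: x ahead of the robot, y to its left, z up, the work surface at z = 0. Lengths are in m, angles in rad, forces in N, time in s.
With the tool pointing down it reaches from about 0.4 to 0.85 m from the base axis. Payload 10.4 kg.
Tool frame: the origin (TCP) lies at the very end of the fingers, on their centre line; the grasp point (between the pads) lies 19 mm behind it; z points along the fingers, y is the direction in which the jaws open and shut (so a half turn about z gives the same grasp; the last joint's range is limited). The gripper opens to 87 mm and grips with 3 to 60 N. Pads are 19 mm wide; open, the fingers measure 117 mm over their backs; the gripper's body (75 mm by 190 mm) begins 51 mm behind the grasp point.
Start: joints at [-0.023, 0.332, -0.065, 1.46, 0.022, 1.35, -0.088], TCP at [0.625, 0, 0.193] pointing down, gripper open.
Joint ranges: [-2.6, 2.6], [-0.5, 2.12], [-1.47, 1.34], [0.16, 2.42], [-1.27, 4.41], [0.06, 2.06], [-2.6, 2.6]. Speed limits (rad/s): [2.22, 2.22, 2.79, 2.79, 3.14, 3.14, 3.14].

INTERFACE

Orientations are given as a unit quaternion [x, y, z, w].
In Python, from bench import r gives the robot as it stands.
- The arm moves only by the shell command python3 -m crank 'ROWS' [FORCE]. ROWS is JSON, a list of rows, each a list of 3 entries, a list of its own where there are three numbers: the opening, from -1 (shut) to 1 (fully open), so that 0 is half open, then the shift along the tool's x, y, z in mm, then the turn about the tool's z in degrees. A call has 1 to 12 rows; each row is the pose to reach, as a shift and turn from the pose commanded when the call began, along the tool's axes at that moment; what a row does not reach only later rows make up. A row lasts 1/12 s, in which the tool goes at most 41.7 mm and 7.16 degrees, less where a joint would pass 70% of its speed; a pose out of reach is approached as far as the arm can. A call with a gripper value outside its range is refused whole. The fingers move at their own pace and stop on an object; FORCE is the grip in N (left out, the last holds). Time passes only in rows, so rows that repeat a pose let the fingers close. It gives the time, the measured TCP pose, the force and the opening at its end, in the units of the state.
- r.read_state(): the state, without advancing time (a new reading comes with each control period).
- r.camera(name): name is "scene" or "side" or "wrist"; returns a dict with "pixels" (480x640x3 uint8, red, green, blue), "fov_y" (degrees; the focal length in pixels is half the picture's height over the tangent of half this angle, whatever the lens; pixels are square), "cx", "cy" (the principal point, pixels), "cam_to_world" (4x4, takes a point from camera to world coordinates). Camera axes: x right, y down, z forward; pixel columns grow to the right and rows downward; lengths in m; the calibration is good to about 2 mm. A picture is of the moment at which its call begins. There is no depth.
- r.close_job(): hands the job in, once; it reports no verdict.
The state is a dict: "time": time; "joint_positions": joint angles; "joint_vel": joint speeds; "joint_torque": joint torques, N m; "ee_pos": TCP position; "eef_rot": TCP orientation; "ft_force": force on the tool from outside, world axes, zero at the start; "torque": the same for the moment, N m; "width": finger opening in m.
Only numpy, scipy, OpenCV 4.12 (cv2) and the standard library are available. Lean on these libraries where they do the work, as an engineer would, in place of code of your own. Each camera call takes 0.05 s, during which the arm holds its last target.

TASK

Pick up the blue detector head and lower its saddle astride the square bar, seated down on it and still clear of the sprung stop's red plunger; then slide it along the bar against the plunger until the plunger is about half way in (its green sleeve just disappears), never all the way. Finish while still holding it pressed there, steadily, so that a colleague can tighten the clamp screw. Leave the objective, the screwdriver and the screw tray where they are.

Things in the scene. Friction and masses are not known exactly. Their poses are not given: they have to be found in the camera images.
- carrier_center (a point): Centre, half-way up, of the loose detector carrier: a blue block on a grey saddle, 38 mm wide (its x), 60 mm long (its y), 86 mm tall (its z), 0.3 to 0.6 kg. It starts standing upright on its saddle legs, this point 43 mm above its underside. The blue block is the upper 42 mm, with flat x faces: grip it across x.
- carrier: The same carrier, origin at the centre of its underside, same axes. Its saddle channel is open below and runs along y right through: 26 mm wide, 36 mm deep from the underside, its lowest 10 mm flared to 34 mm inside (44 mm outside). Both y ends are flat and alike; either may meet the stop.
- bar_top (a point): Middle of the top face of the fixed square aluminium bar, which runs along this frame's y axis (z up): 20 mm wide in x, 20 mm tall, 420 mm long, top face 120 mm above the table. Two 30 mm posts under the bar at y = -195 and +195 mm, on 60 by 70 mm feet. With the carrier seated astride the bar, carrier_center is 7 mm above bar_top.
- stop: Black sprung stop clamped on the bar, nearer its +y end: housing 40 mm in x, 30 mm in y, rising 44 mm above the bar's top; small side cheeks reach 24 mm below it. Origin on the bar's top face under the housing's middle; axes parallel to the bar's. Its place along the bar varies. The plunger sticks out of its -y face.
- plunger_face (a point): Middle of the round red plunger head (22 mm diameter) at its outer face, which the carrier meets; it looks along the bar's -y, 22 mm above the bar's top. At rest it stands 30 mm out from the housing (45 mm from the stop's origin); it moves with the plunger.
- plunger (a joint): How far the plunger is pushed in towards the bar's +y, in m: 0 at rest, 0.018 fully in (bottomed), half way 0.009, where the 9 mm green sleeve next to the housing has just vanished. Spring: 2.7 N to start it, 0.9 N more per mm, so about 11 N at half way and 19 N fully in.
- objective: Bystander: brass microscope objective, 34 mm diameter, 46 mm tall, standing; origin at its underside.
- driver: Bystander: screwdriver lying on the table, orange handle, 170 mm long along its x; origin underneath it.
- screw_tray: Bystander: white divided screw tray, 70 by 100 by 30 mm, beyond the bar; origin at the centre of its underside.
Things that resemble listed ones, but are neither listed nor needed, are in the scene too. What is shaped like the carrier but pink is not meant.

How it is judged:
By the outcome, as a careful person would: the job done as asked, in the order asked, and still so for the second after the job is handed in, while the arm keeps its last pose, push and grip.
It also fails if it takes over 45 s, if anything falls off the work surface, if the arm or the gripper's body presses on something with over 40 N, if the wrist force passes 120 N, or if a joint passes its speed limit or range.

## Working session

There is one attempt and no reset: what is moved stays moved. The work goes in short steps, Python scripts to look and compute and a shell command to move; the robot and the scene stay as the last step left them, time stands still between calls to the robot, and variables do not carry over. Pictures are saved under pics/ and viewed, and the job is handed in when it is done.

```bash
ls; mkdir -p pics; cat > h.py <<'E'
from bench import r
import numpy as np, cv2
def snap(n,f):
    c=r.camera(n); cv2.imwrite('pics/'+f+'.png',c['pixels'][:,:,::-1])
    np.savez('pics/'+f+'.npz',**c); return c
def ray(c,u,v):
    f=240/np.tan(np.radians(float(c['fov_y']))/2)
    d=np.array([(u-c['cx'])/f,(v-c['cy'])/f,1]); T=c['cam_to_world']
    return T[:3,3],T[:3,:3]@d
def atz(c,u,v,z):
    o,d=ray(c,u,v); return o+d*(z-o[2])/d[2]
def proj(c,p):
    f=240/np.tan(np.radians(float(c['fov_y']))/2)
    T=c['cam_to_world']; q=T[:3,:3].T@(np.array(p)-T[:3,3]); return q[:2]/q[2]*f+[c['cx'],c['cy']]
def tri(*L):
    A=0;b=0
    for c,u,v in L:
        o,d=ray(c,u,v); d=d/np.linalg.norm(d); P=np.eye(3)-np.outer(d,d); A=A+P;b=b+P@o
    return np.linalg.solve(A,b)
def load(f): return dict(np.load('pics/'+f+'.npz'))
E
python3 - <<'E'
from h import *
for n in ['scene','side','wrist']:
    c=snap(n,n+'0'); print(n,c['fov_y'],c['cx'],c['cy'],np.round(c['cam_to_world'],3).tolist())
s=r.read_state(); print(s)
E
```

```text
pics
scene 44.424714985101595 326.33303386377435 243.22751427138442 [[0.817, 0.443, -0.37, 0.979], [0.577, -0.635, 0.514, -0.596], [-0.008, -0.633, -0.774, 0.995], [0.0, 0.0, 0.0, 1.0]]
side 57.60712646094511 323.62881470682044 242.2206904144292 [[-0.984, -0.104, 0.145, 0.437], [-0.178, 0.511, -0.841, 0.828], [0.014, -0.853, -0.521, 0.645], [0.0, 0.0, 0.0, 1.0]]
wrist 68.72821420177036 312.6583778890738 238.52074125308465 [[1.0, -0.0, -0.001, 0.625], [-0.001, -0.959, -0.283, 0.076], [-0.001, 0.283, -0.959, 0.385], [0.0, 0.0, 0.0, 1.0]]
{'time': 0.15, 'joint_positions': array([-0.02258147,  0.33272404, -0.0646927 ,  1.46071526,  0.02162001,
        1.34988192, -0.08848442]), 'joint_vel': array([-0.00061273, -0.00153126,  0.00033836, -0.00415928,  0.00079294,
       -0.00042209,  0.00064   ]), 'joint_torque': array([ 1.82067095e-03, -6.23630190e+01,  2.54254905e-02, -3.90143681e+01,
       -6.11935230e-02,  3.71907104e-02, -1.53469024e-06]), 'ee_pos': array([ 6.24697052e-01, -2.36944905e-05,  1.92154188e-01]), 'eef_rot': array([ 7.07102883e-01,  7.07110491e-01, -3.87123532e-04, -3.41686106e-04]), 'ft_force': array([-0.55898606, -0.52160961, -0.59971241]), 'torque': array([0.01965646, 0.01545414, 0.05003788]), 'width': 0.08690730970403888}
```

View pics/scene0.png

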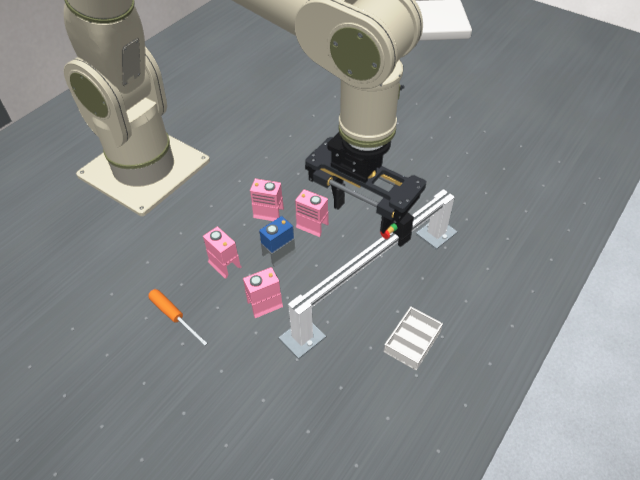

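View pics/side0.png

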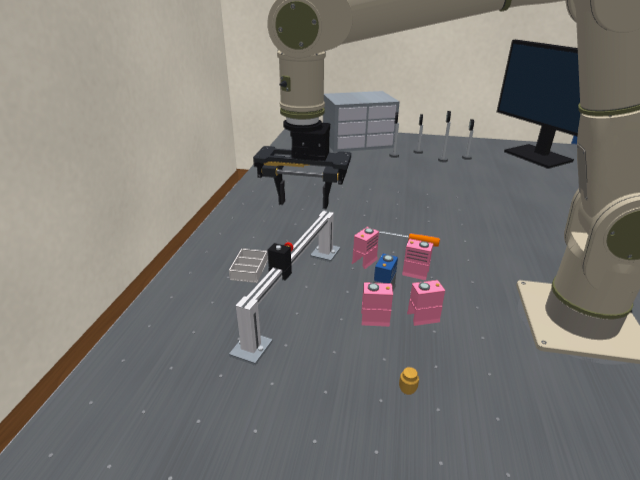

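View pics/wrist0.png

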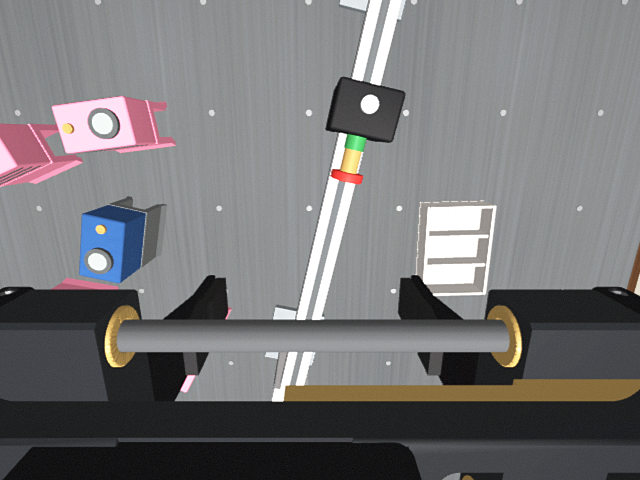

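```bash
python3 - <<'E'
from h import *
a=cv2.imread('pics/wrist0.png'); cv2.imwrite('pics/w0a.png',cv2.resize(a[70:290,0:220],None,fx=2.7,fy=2.7,interpolation=3))
cv2.imwrite('pics/w0b.png',cv2.resize(a[0:200,280:440],None,fx=3,fy=3,interpolation=3))
a=cv2.imread('pics/scene0.png'); cv2.imwrite('pics/s0a.png',cv2.resize(a[170:360,190:350],None,fx=3.1,fy=3.1,interpolation=3))
a=cv2.imread('pics/side0.png'); cv2.imwrite('pics/d0a.png',cv2.resize(a[200:370,220:460],None,fx=3.3,fy=3.3,interpolation=3))
E
```

```text
(no output)
```

View pics/w0a.png

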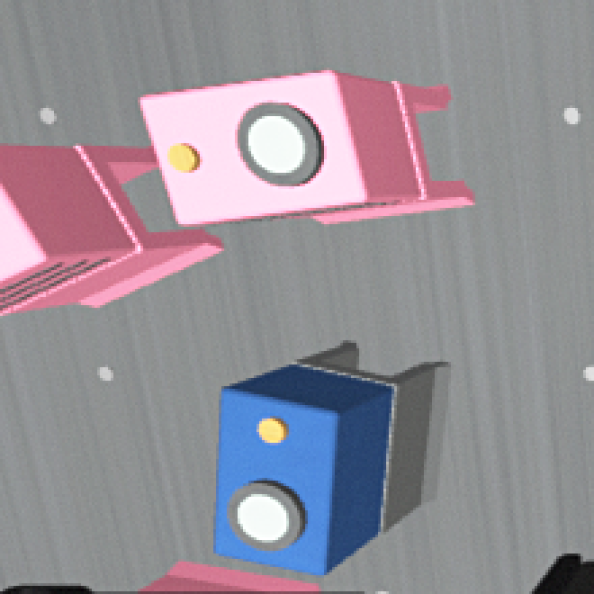

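View pics/w0b.png

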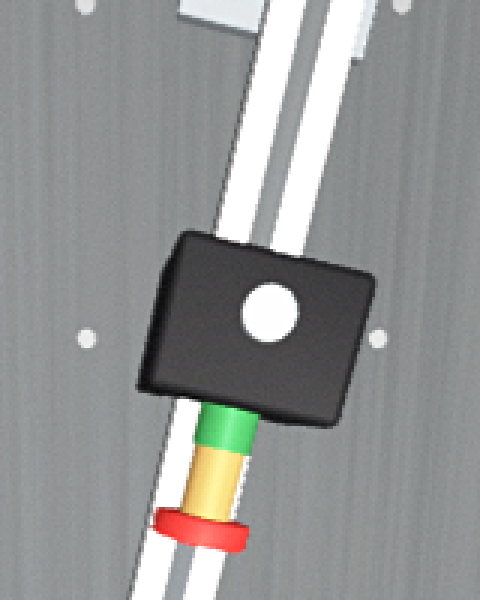

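View pics/s0a.png

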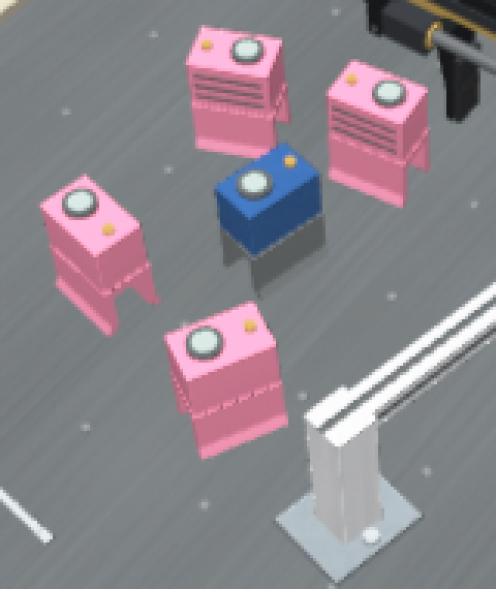

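View pics/d0a.png

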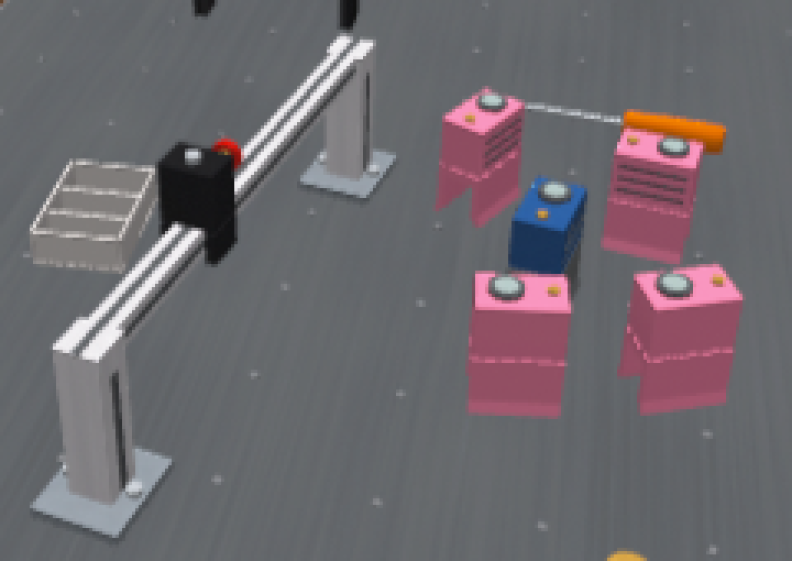

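```bash
python3 - <<'E'
from h import *
w=load('wrist0');s=load('scene0');d=load('side0')
def W(L,z,ox,oy,k,c=w):
    P=np.array([atz(c,x/k+ox,y/k+oy,z) for x,y in L]); return P
P=W([(221,388),(338,411),(327,574),(215,553)],.086,0,70,2.7);print('carrier',P.round(4).tolist(),P.mean(0).round(4))
S=W([(285,144),(320,177),(254,217),(216,187)],.086,190,170,3.1,s);print('carr scene',S.round(4).tolist(),S.mean(0).round(4))
def rect(P):
    e1=(P[1]-P[0]+P[2]-P[3])/2; e2=(P[0]-P[3]+P[1]-P[2])/2
    print('len',np.linalg.norm(e1),np.linalg.norm(e2),'ang x',np.degrees(np.arctan2(e1[1],e1[0])),'y',np.degrees(np.arctan2(e2[1],e2[0]))-90)
rect(P);rect(S[[0,1,2,3]])
Q=W([(187,232),(375,279),(332,426),(150,383)],.164,280,0,3);print('stop',Q.round(4).tolist(),Q.mean(0).round(4));rect(Q)
# bar edges: left and right at several rows
B=W([(264,0),(217,235),(356,0),(301,250)],.12,280,0,3);print('bar',B.round(4).tolist())
print('bar low', [atz(w,*p,.12).round(4).tolist() for p in [(274,401),(301,401),(329,210),(349,210)]])
# bar ends from side
E=W([(340,37),(372,45),(55,348),(105,357)],.12,220,200,3.3,d);print('barends side',E.round(4).tolist())
E=W([(305,420),(343,444),(377,417),(345,390)],.12,190,170,3.1,s);print('barend scene',E.round(4).tolist())
for nm,L in {'pA':[(142,98),(330,71),(366,204),(178,224)]}.items():
    R=W(L,.086,0,70,2.7);print(nm,R.round(4).tolist());rect(R)
for nm,L in {'p1':[(206,28),(283,40),(270,80),(190,67)],'p2':[(352,62),(428,92),(405,130),(330,97)],'p3':[(84,177),(138,225),(94,254),(42,206)],'p4':[(251,303),(275,342),(191,379),(166,339)]}.items():
    R=W(L,.086,190,170,3.1,s);print(nm,R.round(3)[:,:2].tolist(),R.mean(0).round(3))
E
```

```text
carrier [[0.4241, 0.0104, 0.086], [0.4606, 0.0027, 0.086], [0.4481, -0.0545, 0.086], [0.4113, -0.0468, 0.086]] [ 0.436 -0.022  0.086]
carr scene [[0.4273, 0.0131, 0.086], [0.4643, 0.0033, 0.086], [0.45, -0.0485, 0.086], [0.4135, -0.0427, 0.086]] [ 0.4388 -0.0187  0.086 ]
len 0.03745100766472862 0.058552610946847605 ang x -11.826797143298311 y -12.41392301860624
len 0.0375429872240646 0.05560744926389265 ang x -11.982275485985493 y -14.693568397798828
stop [[0.6419, 0.1079, 0.164], [0.6787, 0.0994, 0.164], [0.672, 0.0719, 0.164], [0.6352, 0.0802, 0.164]] [0.657  0.0898 0.164 ]
len 0.037764425317006876 0.028437539019218753 ang x -12.790936921229187 y -13.611108777127711
bar [[0.661, 0.1607, 0.12], [0.6522, 0.1135, 0.12], [0.6811, 0.1606, 0.12], [0.6718, 0.1103, 0.12]]
bar low [[0.5894, -0.1564, 0.12], [0.614, -0.1564, 0.12], [0.6373, 0.0207, 0.12], [0.6526, 0.0207, 0.12]]
barends side [[0.6126, -0.1722, 0.12], [0.5856, -0.1639, 0.12], [0.7014, 0.2348, 0.12], [0.6714, 0.2368, 0.12]]
barend scene [[0.5877, -0.1701, 0.12], [0.6152, -0.1706, 0.12], [0.6203, -0.1449, 0.12], [0.5941, -0.1405, 0.12]]
pA [[0.4171, 0.098, 0.086], [0.4738, 0.1054, 0.086], [0.479, 0.0676, 0.086], [0.4205, 0.0617, 0.086]]
len 0.05801824690272442 0.03724663552544204 ang x 6.584635422420528 y 6.594467851088737
p1 [[0.313, 0.068], [0.366, 0.09], [0.382, 0.054], [0.329, 0.032]] [0.348 0.061 0.086]
p2 [[0.418, 0.1], [0.478, 0.107], [0.486, 0.069], [0.426, 0.065]] [0.452 0.085 0.086]
p3 [[0.336, -0.086], [0.393, -0.097], [0.385, -0.131], [0.331, -0.12]] [ 0.361 -0.108  0.086]
p4 [[0.492, -0.104], [0.523, -0.119], [0.498, -0.17], [0.466, -0.156]] [ 0.495 -0.137  0.086]
```

```bash
python3 -m crank '[[1,[-2,-20,4],2],[1,[-5,-45,10],4],[1,[-8,-70,15],6],[1,[-11,-95,20],8],[1,[-14,-120,26],10],[1,[-17,-145,32],12],[1,[-19,-170,38],12.4],[1,[-20.5,-184,42],12.4],[1,[-21,-188,42],12.4],[1,[-21,-188,42],12.4],[1,[-21,-188,42],12.4]]' 20
python3 - <<'E'
from h import *
for n in ['scene','side','wrist']: snap(n,n+'1')
a=cv2.imread('pics/scene1.png'); b=cv2.imread('pics/side1.png')
cv2.imwrite('pics/m1.png',np.hstack([cv2.resize(a[90:330,170:350],(390,520)),cv2.resize(b[150:390,320:500],(390,520))]))
E
```

```text
time: 1.07
ee_pos: [0.4379, -0.0209, 0.1512]
eef_rot: [0.779, 0.627, 0.0, 0.0]
ft_force: [0.4, -0.7, 0.6]
width: 0.0872
```

View pics/m1.png

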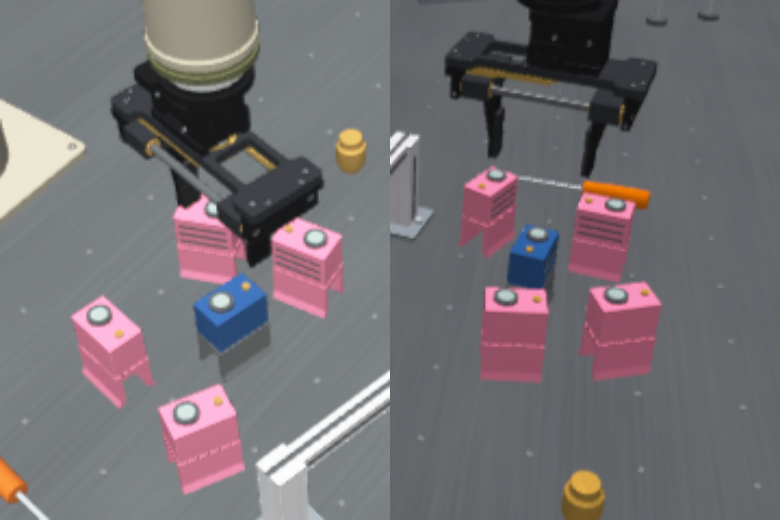

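View pics/wrist1.png

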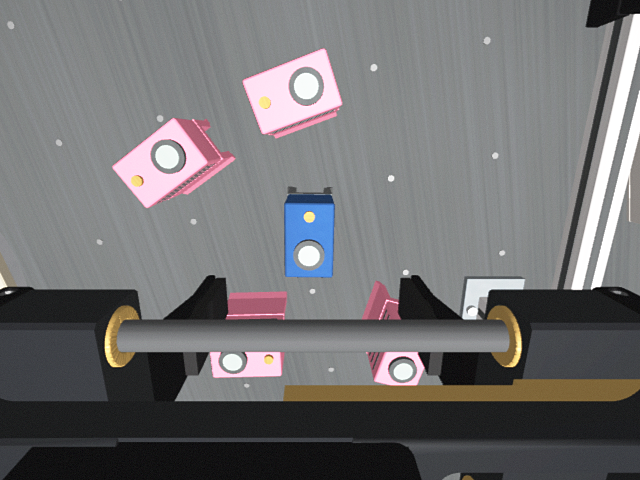

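```bash
python3 - <<'E'
from h import *
from scipy.spatial.transform import Rotation as R
w=load('wrist1'); s=r.read_state(); M=R.from_quat(s['eef_rot']).as_matrix()
P=np.array([atz(w,*p,.086) for p in [(285,204),(334,204),(333,277),(286,277)]])
print(P.round(4).tolist(),P.mean(0)); print(((P-s['ee_pos'])@M*1000).round(1), ((P.mean(0)-s['ee_pos'])@M*1000).round(1))
for n,q in [('bar', [(640,20),(575,290)])]: 
  B=np.array([atz(w,*p,.12) for p in q]);print(B)
E
```

```text
[[0.4243, 0.0097, 0.086], [0.4599, 0.0019, 0.086], [0.4475, -0.0553, 0.086], [0.4112, -0.0473, 0.086]] [ 0.43573563 -0.02277469  0.086     ]
[[ 26.8 -19.9  64.9]
 [ 26.8  16.6  64.9]
 [-31.7  16.8  64.9]
 [-31.6 -20.4  64.9]] [-2.4 -1.7 64.9]
[[ 0.64787249  0.07434268  0.12      ]
 [ 0.61081812 -0.0867896   0.12      ]]
```

```bash
python3 -m crank '[[1,[-1,-1,15],0],[1,[-2,-2,35],0],[1,[-2,-2,55],0],[1,[-2,-2,75],0],[1,[-2,-2,92],0],[1,[-2,-2,104],0],[1,[-2,-2,104],0],[1,[-2,-2,104],0]]' 25 && python3 -m crank '[[-0.3,[0,0,0],0],[-0.5,[0,0,0],0],[-0.7,[0,0,0],0],[-0.7,[0,0,0],0],[-0.7,[0,0,0],0],[-0.7,[0,0,0],0]]' 25
python3 - <<'E'
from h import *
for n in ['scene','side','wrist']: snap(n,n+'2')
a=cv2.imread('pics/scene2.png'); b=cv2.imread('pics/side2.png')
cv2.imwrite('pics/m2.png',np.hstack([cv2.resize(a[130:370,170:350],(390,520)),cv2.resize(b[150:390,320:500],(390,520))]))
E
```

```text
time: 1.88
ee_pos: [0.4347, -0.0224, 0.0466]
eef_rot: [0.779, 0.627, -0.0, -0.0]
ft_force: [-0.0, -0.4, 1.4]
width: 0.0869
time: 2.38
ee_pos: [0.4348, -0.0225, 0.047]
eef_rot: [0.779, 0.627, 0.0, 0.0]
ft_force: [0.1, -0.1, -0.2]
width: 0.0548
```

View pics/m2.png

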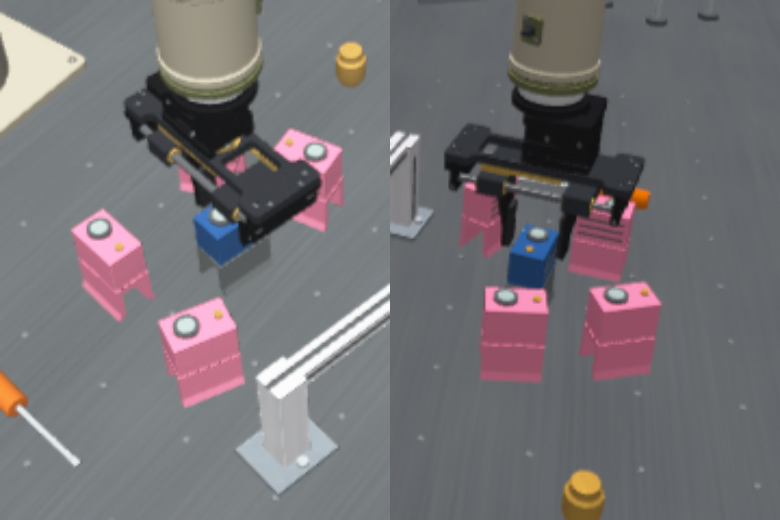

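```bash
python3 -m crank '[[-1,[0,0,0],0],[-1,[0,0,0],0],[-1,[0,0,0],0],[-1,[0,0,0],0],[-1,[0,0,0],0],[-1,[0,0,0],0]]' 45 && python3 -m crank '[[-1,[0,0,0],0],[-1,[0,0,-3],0],[-1,[0,0,-10],0],[-1,[0,0,-20],0],[-1,[0,0,-32],0],[-1,[0,0,-45],0],[-1,[0,0,-55],0],[-1,[0,0,-60],0],[-1,[0,0,-60],0]]'
python3 - <<'E'
from h import *
for n in ['scene','side','wrist']: snap(n,n+'3')
a=cv2.imread('pics/scene3.png'); b=cv2.imread('pics/side3.png')
cv2.imwrite('pics/m3.png',np.hstack([cv2.resize(a[90:330,170:350],(390,520)),cv2.resize(b[120:360,320:500],(390,520))]))
print(r.read_state()['ft_force'])
E
```

```text
time: 3.03
ee_pos: [0.4347, -0.0225, 0.0468]
eef_rot: [0.779, 0.627, 0.0, 0.0]
ft_force: [0.2, 0.7, 0.5]
width: 0.0374
time: 3.78
ee_pos: [0.4354, -0.0225, 0.1081]
eef_rot: [0.779, 0.627, 0.001, 0.001]
ft_force: [-0.2, 0.1, -5.6]
width: 0.0372
[-0.13110581 -0.56692722 -6.11728286]
```

View pics/m3.png

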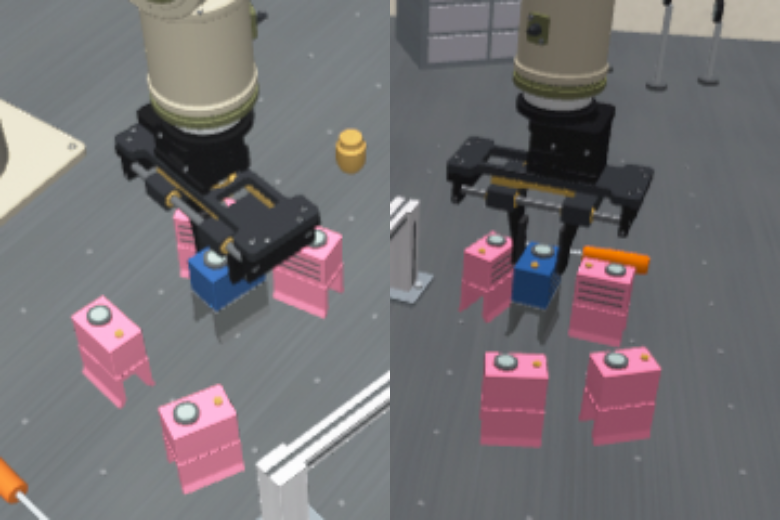

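View pics/wrist3.png

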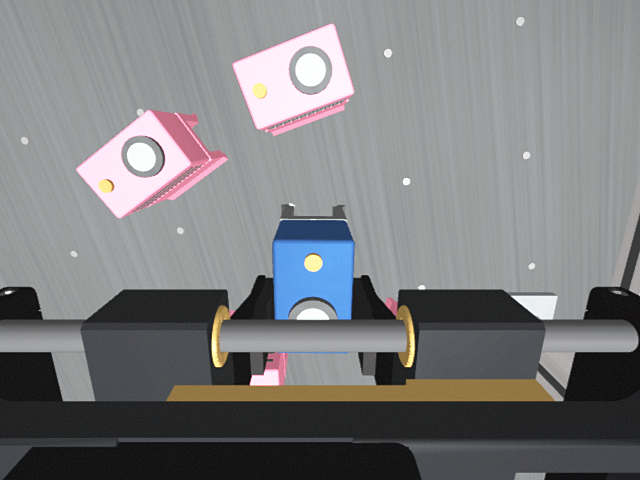

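```bash
python3 -m crank '[[-1,[0,0,-15],0],[-1,[0,0,-40],0],[-1,[0,0,-65],0],[-1,[0,0,-85],0],[-1,[0,0,-97],0],[-1,[0,0,-100],0],[-1,[0,8,-100],0],[-1,[0,20,-100],0],[-1,[0,35,-100],0],[-1,[0,45,-100],0],[-1,[0,50,-100],0],[-1,[0,50,-100],0]]' && python3 -m crank '[[-1,[4,12,0],0],[-1,[10,30,0],0],[-1,[17,50,0],0],[-1,[24,70,0],0],[-1,[31,90,0],0],[-1,[38,110,0],0],[-1,[45,126,0],0],[-1,[49,136,0],0],[-1,[51,142,0],0],[-1,[52,143,0],0],[-1,[52,143,0],0],[-1,[52,143,0],0]]'
python3 - <<'E'
from h import *
for n in ['scene','side','wrist']: snap(n,n+'4')
a=cv2.imread('pics/scene4.png'); b=cv2.imread('pics/side4.png')
cv2.imwrite('pics/m4.png',np.hstack([cv2.resize(a[130:350,290:470],(400,489)),cv2.resize(b[120:340,210:390],(400,489))]))
a=cv2.imread('pics/wrist4.png');cv2.imwrite('pics/w4a.png',cv2.resize(a[0:300,200:440],None,fx=2,fy=2,interpolation=3))
s=r.read_state();print(s['ft_force'],s['ee_pos'],s['eef_rot'],s['torque'])
E
```

```text
time: 4.93
ee_pos: [0.4837, -0.0335, 0.2055]
eef_rot: [0.779, 0.626, -0.001, -0.001]
ft_force: [-0.6, 0.3, -6.3]
width: 0.0373
time: 5.93
ee_pos: [0.6336, -0.0133, 0.2068]
eef_rot: [0.779, 0.627, -0.0, -0.0]
ft_force: [-0.0, 0.2, -4.8]
width: 0.0375
[ 0.39191135  0.1440277  -5.89258994] [ 0.6338329  -0.01339726  0.20709075] [7.79427448e-01 6.26492487e-01 8.40654941e-05 9.83111002e-05] [ 0.00077833  0.04354631 -0.01109141]
```

View pics/m4.png

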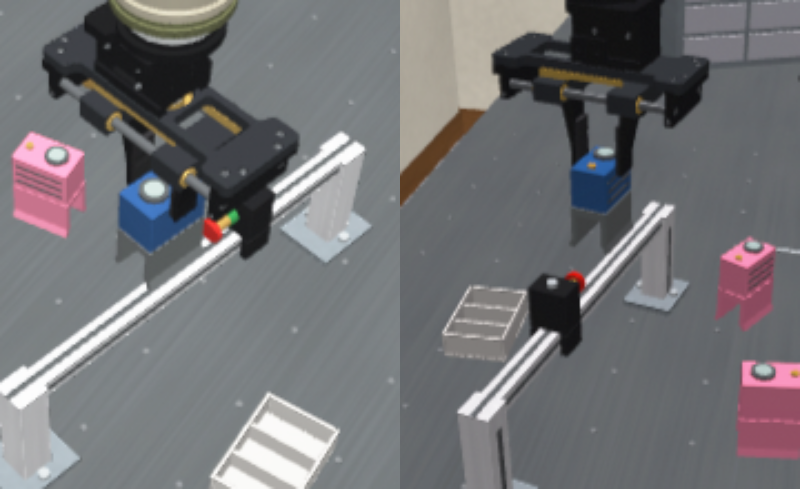

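View pics/w4a.png

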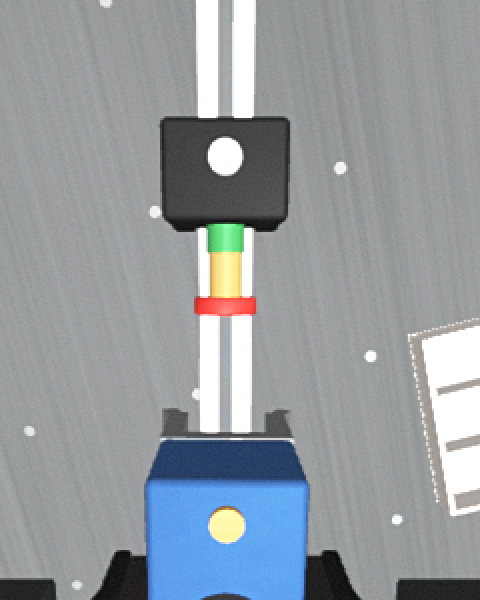

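```bash
python3 - <<'E'
from h import *
from scipy.spatial.transform import Rotation as R
w=load('wrist4'); s=r.read_state(); M=R.from_quat(s['eef_rot']).as_matrix(); p0=s['ee_pos']
T=lambda x,y,z:(((atz(w,x/2+200,y/2,z)-p0)@M)*1000).round(1)
for a in [(196,0),(255,0),(197,110),(254.5,110),(200,425),(252,425)]: print('bar',a,T(*a,.12))
for a in [(162,118),(289,118),(163,218),(287,218)]: print('stop',T(*a,.164))
for a in [(195,305),(256,305)]: print('plunger',T(*a,.142))
for a in [(147,481),(307,481)]: print('block top',T(*a,p0[2]+.039))
for a in [(160,438),(296,438)]: print('block low edge',T(*a,p0[2]-.003))
for a in [(175,430),(278,430),(163,412),(290,412)]: print('legs bottom',T(*a,p0[2]-.047))
E
```

```text
bar (196, 0) [165.5  -9.6  87.1]
bar (255, 0) [165.5  10.8  87.1]
bar (197, 110) [131.2  -9.6  87.1]
bar (254.5, 110) [131.2  11.   87.1]
bar (200, 425) [15.6 -9.8 87.1]
bar (252, 425) [15.5 11.3 87.1]
stop [120.3 -18.7  43.1]
stop [120.3  19.9  43.1]
stop [ 91.7 -19.2  43.1]
stop [91.7 20.  43.1]
plunger [ 64.  -10.3  65.1]
plunger [64.  11.4 65.1]
block top [ 29.8 -17.5 -39. ]
block top [ 29.8  19.1 -39. ]
block low edge [ 30.  -18.2   3. ]
block low edge [30.  20.6  3. ]
legs bottom [ 22.5 -17.1  47. ]
legs bottom [22.4 18.8 47. ]
legs bottom [ 28.8 -21.1  47. ]
legs bottom [28.8 22.9 47. ]
```

```bash
python3 - <<'E'
from h import *
a=cv2.imread('pics/wrist4.png');cv2.imwrite('pics/w4b.png',cv2.resize(a[195:255,265:365],None,fx=8,fy=8,interpolation=3))
E
```

```text
(no output)
```

View pics/w4b.png

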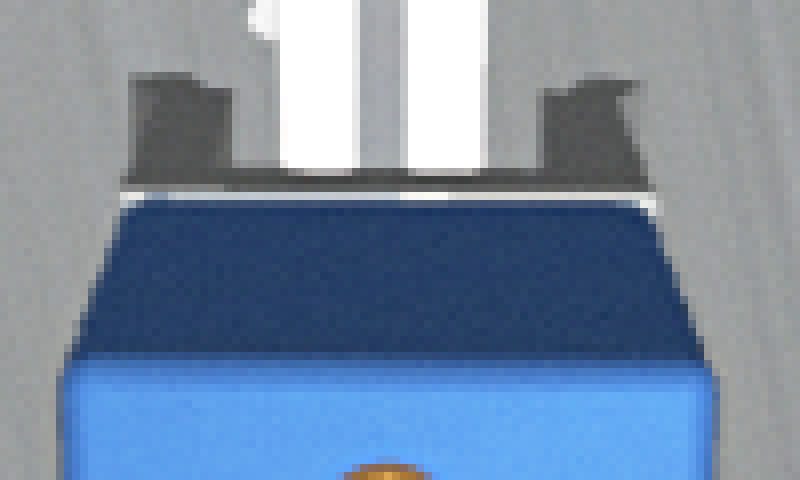

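```bash
python3 -m crank '[[-1,[0,0,8],0],[-1,[0,0,18],0],[-1,[0,0,28],0],[-1,[0,0,38],0],[-1,[0,0,47],0],[-1,[0,0,55],0],[-1,[0,0,62],0],[-1,[0,0,67],0],[-1,[0,0,70],0],[-1,[0,0,71],0],[-1,[0,0,71],0],[-1,[0,0,71],0]]' && python3 -m crank '[[-1,[0,0,0.5],0],[-1,[0,0,1],0],[-1,[0,0,1.5],0],[-1,[0,0,2],0],[-1,[0,0,2.5],0],[-1,[0,0,3],0],[-1,[0,0,3],0],[-1,[0,0,3],0]]'
```

```text
time: 7.08
ee_pos: [0.6346, -0.0132, 0.1363]
eef_rot: [0.779, 0.627, 0.0, 0.0]
ft_force: [0.4, 0.1, -5.3]
width: 0.0376
time: 7.75
ee_pos: [0.6343, -0.0132, 0.1327]
eef_rot: [0.779, 0.627, -0.0, -0.0]
ft_force: [-0.7, 0.6, -5.8]
width: 0.038
```

```bash
python3 -m crank '[[-1,[0,0,0.5],0],[-1,[0,0,1],0],[-1,[0,0,1],0],[-1,[0,0,1],0]]'; python3 -m crank '[[-1,[0,0,0.5],0],[-1,[0,0,1],0],[-1,[0,0,1],0],[-1,[0,0,1],0]]'
python3 - <<'E'
from h import *
for n in ['scene','side','wrist']: snap(n,n+'5')
a=cv2.imread('pics/scene5.png'); b=cv2.imread('pics/side5.png')
cv2.imwrite('pics/m5.png',np.hstack([cv2.resize(a[160:320,310:440],(400,492)),cv2.resize(b[160:320,240:370],(400,492))]))
a=cv2.imread('pics/wrist5.png');cv2.imwrite('pics/w5a.png',cv2.resize(a[0:300,200:440],None,fx=2,fy=2,interpolation=3))
E
```

```text
time: 8.08
ee_pos: [0.6343, -0.0132, 0.1317]
eef_rot: [0.779, 0.627, 0.0, 0.0]
ft_force: [1.4, -0.6, -4.7]
width: 0.0373
time: 8.42
ee_pos: [0.6343, -0.0132, 0.1307]
eef_rot: [0.779, 0.627, 0.0, 0.0]
ft_force: [-0.0, 0.5, -5.6]
width: 0.0375
```

View pics/m5.png

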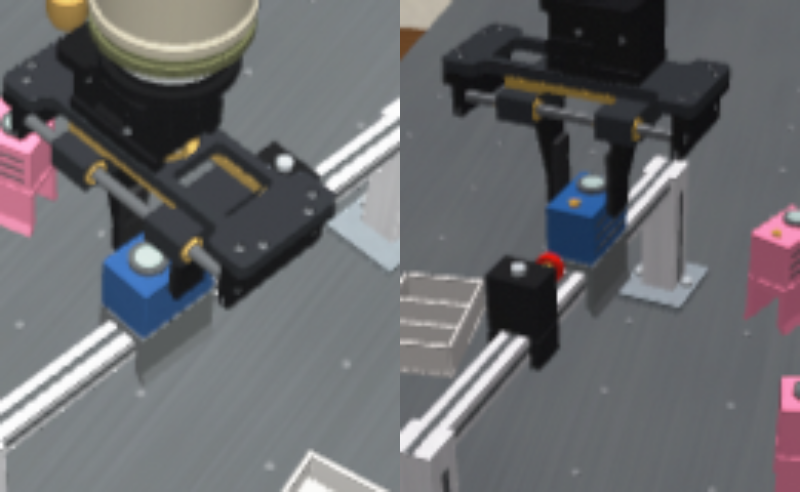

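View pics/w5a.png

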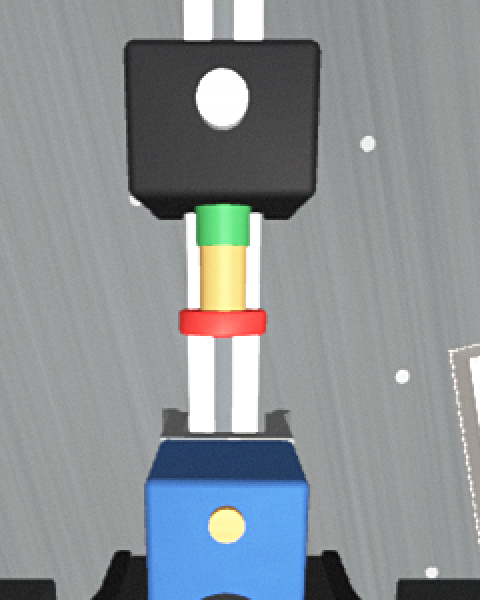

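```bash
python3 -m crank '[[-1,[0,0,0.3],0],[-1,[0,0,0.5],0],[-1,[0,0,0.5],0]]'; python3 -m crank '[[-1,[0,0,0.3],0],[-1,[0,0,0.5],0],[-1,[0,0,0.5],0]]'; python3 -m crank '[[-1,[0,0,0.3],0],[-1,[0,0,0.5],0],[-1,[0,0,0.5],0]]'
```

```text
time: 8.82
ee_pos: [0.6344, -0.0132, 0.1305]
eef_rot: [0.779, 0.627, 0.0, 0.0]
ft_force: [-1.4, -0.3, -3.6]
width: 0.0373
time: 9.07
ee_pos: [0.6344, -0.0132, 0.1305]
eef_rot: [0.779, 0.627, 0.0, 0.0]
ft_force: [-3.2, 0.1, 4.0]
width: 0.0375
time: 9.32
ee_pos: [0.6344, -0.0132, 0.1304]
eef_rot: [0.779, 0.627, 0.0, 0.0]
ft_force: [-5.2, -0.5, 8.3]
width: 0.0376
```

```bash
python3 -m crank '[[-1,[0,0,-0.4],0],[-1,[0,0,-0.4],0],[-1,[0,0,-0.4],0]]'; python3 - <<'E'
from h import *
s=r.read_state();print(s['ft_force'],s['torque'],s['ee_pos'])
E
```

```text
time: 9.57
ee_pos: [0.6344, -0.0132, 0.1305]
eef_rot: [0.779, 0.627, 0.0, 0.0]
ft_force: [-5.5, -0.3, 6.5]
width: 0.0373
[-5.47396286 -0.30051682  6.54359142] [-0.10888824  1.26823791 -0.00661846] [ 0.63440668 -0.01320894  0.13045917]
```

```bash
python3 -m crank '[[-1,[1,0,-0.3],0],[-1,[4,0,-0.3],0],[-1,[8,0,-0.3],0],[-1,[12,0,-0.3],0],[-1,[16,0,-0.3],0],[-1,[20,0,-0.3],0],[-1,[23,0,-0.3],0],[-1,[25,0,-0.3],0],[-1,[26,0,-0.3],0],[-1,[26,0,-0.3],0],[-1,[26,0,-0.3],0]]'; python3 - <<'E'
from h import *
for n in ['scene','side','wrist']: snap(n,n+'6')
a=cv2.imread('pics/scene6.png'); b=cv2.imread('pics/side6.png')
cv2.imwrite('pics/m6.png',np.hstack([cv2.resize(a[160:320,310:440],(400,492)),cv2.resize(b[160:320,240:370],(400,492))]))
a=cv2.imread('pics/wrist6.png');cv2.imwrite('pics/w6a.png',cv2.resize(a[0:300,200:440],None,fx=2,fy=2,interpolation=3))
s=r.read_state();print(s['ft_force'],s['torque'],s['ee_pos'],s['eef_rot'])
E
```

```text
time: 10.48
ee_pos: [0.6406, 0.0113, 0.1305]
eef_rot: [0.78, 0.626, 0.0, 0.001]
ft_force: [0.5, -4.4, 4.1]
width: 0.0376
[ 0.03502399 -5.03236853  4.44907203] [-1.23844411 -0.01312455 -0.00513317] [0.64061102 0.01134142 0.13047601] [7.79572338e-01 6.26311449e-01 4.29777881e-04 8.67782350e-04]
```

View pics/m6.png

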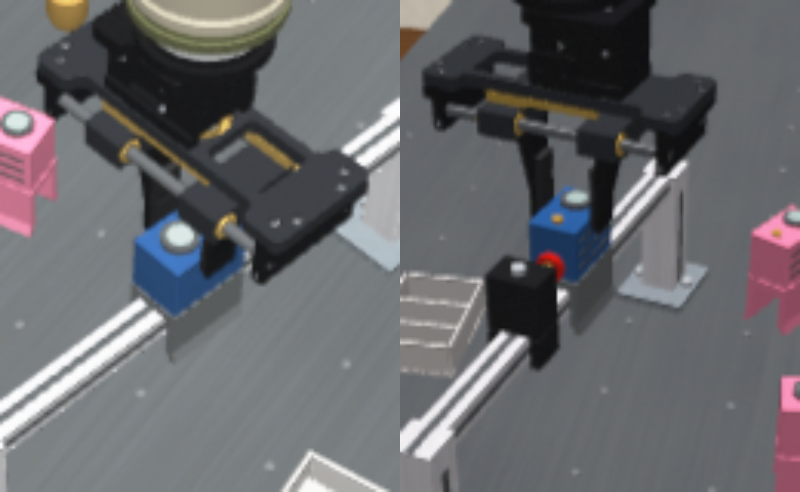

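View pics/w6a.png

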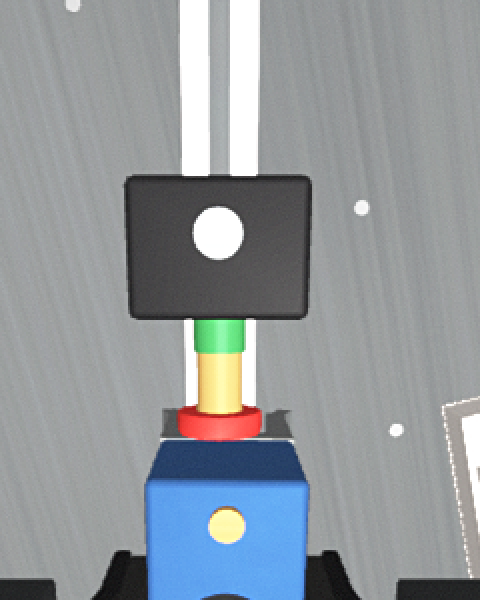

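```bash
python3 - <<'E'
from h import *
from scipy.spatial.transform import Rotation as R
w=load('wrist6'); s=r.read_state(); M=R.from_quat(s['eef_rot']).as_matrix(); p0=s['ee_pos']
print(R.from_quat(s['eef_rot']).as_euler('ZYX',degrees=True))
T=lambda x,y,z:(((atz(w,x/2+200,y/2,z)-p0)@M)*1000).round(1)
for a in [(180,0),(259.5,0),(182,170),(258.5,170),(186.5,400),(256,400)]: print('bar',a,T(*a,.12))
for a in [(127,177),(310,177),(130,317),(307,317)]: print('stop',T(*a,.164))
for a in [(178,418),(262,418)]: print('plunger',T(*a,.142))
for a in [(147,481),(307,481)]: print('block top',T(*a,p0[2]+.039))
print('face',T(220,439,.142))
E
```

```text
[7.75570390e+01 2.38876509e-02 1.79891634e+02]
bar (180, 0) [141.1 -10.8  10.4]
bar (259.5, 0) [141.1   9.2  10.4]
bar (182, 170) [101.6 -11.   10.4]
bar (258.5, 170) [101.6   9.4  10.5]
bar (186.5, 400) [ 39.6 -10.8  10.4]
bar (256, 400) [39.6  9.5 10.5]
stop [ 94.8 -20.1 -33.6]
stop [ 94.7  18.3 -33.5]
stop [ 66.1 -20.6 -33.6]
stop [ 66.1  18.6 -33.5]
plunger [ 38.8 -11.9 -11.6]
plunger [ 38.8  10.1 -11.5]
block top [ 29.8 -17.4 -39. ]
block top [ 29.8  19.2 -39. ]
face [ 33.1  -0.9 -11.5]
```

```bash
python3 -m crank '[[-1,[1,-0.3,0],0],[-1,[2,-0.6,0],0],[-1,[3,-1,0],0],[-1,[4,-1,0],0],[-1,[5,-1,0],0],[-1,[6,-1,0],0],[-1,[7,-1,0],0],[-1,[8,-1,0],0],[-1,[8,-1,0],0],[-1,[8,-1,0],0]]'; python3 - <<'E'
from h import *
for n in ['scene','side','wrist']: snap(n,n+'7')
a=cv2.imread('pics/wrist7.png');cv2.imwrite('pics/w7a.png',cv2.resize(a[0:300,200:440],None,fx=2,fy=2,interpolation=3))
s=r.read_state();print(s['ft_force'],s['torque'],s['ee_pos'],s['eef_rot'])
E
```

```text
time: 11.47
ee_pos: [0.6409, 0.0177, 0.1305]
eef_rot: [0.78, 0.626, -0.0, 0.001]
ft_force: [-2.3, -8.6, 5.2]
width: 0.0372
[-2.55972964 -9.50950876  5.42001298] [-2.10836038  0.56422926  0.00322848] [0.6409436  0.01774802 0.13053014] [ 7.79962886e-01  6.25824331e-01 -4.65240988e-04  1.25952425e-03]
```

View pics/w7a.png

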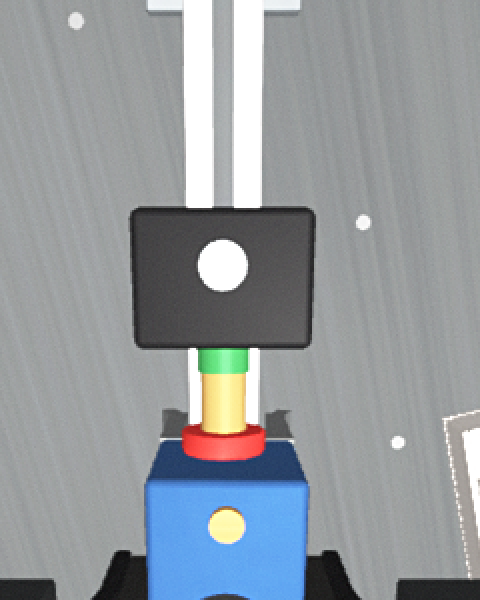

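```bash
python3 -m crank '[[-1,[0.7,0,0],0],[-1,[1.4,0,0],0],[-1,[2.1,0,0],0],[-1,[2.8,0,0],0],[-1,[3.5,0,0],0],[-1,[4.2,0,0],0],[-1,[5,0,0],0],[-1,[5,0,0],0],[-1,[5,0,0],0]]'; python3 - <<'E'
from h import *
for n in ['scene','side','wrist']: snap(n,n+'8')
a=cv2.imread('pics/wrist8.png');cv2.imwrite('pics/w8a.png',cv2.resize(a[90:240,240:380],None,fx=4,fy=4,interpolation=3))
s=r.read_state();print(s['ft_force'],s['torque'],s['ee_pos'],s['eef_rot'])
E
```

```text
time: 12.37
ee_pos: [0.6418, 0.0213, 0.1306]
eef_rot: [0.78, 0.625, -0.001, 0.002]
ft_force: [-3.9, -11.5, 7.8]
width: 0.0374
[ -3.25512841 -11.78527733   7.19245183] [-2.79337147  1.02009582  0.11010768] [0.64174268 0.02132928 0.13056293] [ 0.78027248  0.62543667 -0.00114574  0.00158641]
```

View pics/w8a.png

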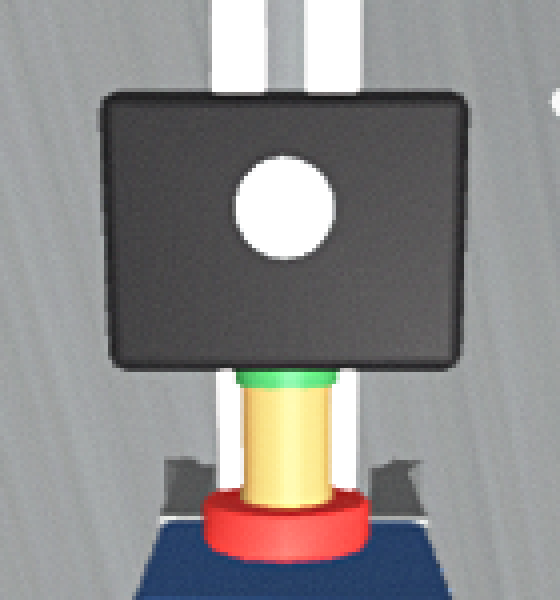

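```bash
cat > m.py <<'E'
from h import *
from scipy.spatial.transform import Rotation as R
def T(w,p,z,k,ox,oy):
    s=r.read_state(); M=R.from_quat([.7796,.6263,0,0]).as_matrix()
    return ((atz(w,p[0]/k+ox,p[1]/k+oy,z)-s['ee_pos'])@M*1000).round(2)
E
python3 - <<'E'
from m import *
w=load('wrist8'); a=(4,240,90)
for n,p,z in [('front',(120,369),.164),('front',(457,369),.164),('back',(110,93),.164),('back',(462,93),.164),('green end',(286,388),.1485),('redback',(286,491),.153),('redface top',(286,528),.153),('yellow/red',(286,508),.1475),('block',(286,521),.1275),('bar l',(211,0),.12),('bar r',(360,0),.12)]: print(n,T(w,p,z,*a))
# side and scene crops
b=cv2.imread('pics/side8.png'); cv2.imwrite('pics/d8.png',cv2.resize(b[220:310,260:340],(640,720)[:2] if 0 else (533,600),interpolation=3))
b=cv2.imread('pics/scene8.png'); cv2.imwrite('pics/s8.png',cv2.resize(b[160:280,330:450],(600,600),interpolation=3))
E
```

```text
front [ 55.79 -18.62 -33.44]
front [ 55.67  19.36 -33.44]
back [ 85.11 -18.58 -33.44]
back [ 85.01  18.97 -33.44]
green end [ 5.132e+01  5.000e-02 -1.794e+01]
redback [ 3.925e+01  1.000e-02 -2.244e+01]
redface top [ 3.455e+01 -1.000e-02 -2.244e+01]
yellow/red [ 3.581e+01 -1.000e-02 -1.694e+01]
block [29.23 -0.06  3.06]
bar l [99.11 -9.85 10.56]
bar r [99.06 10.09 10.56]
```

View pics/d8.png

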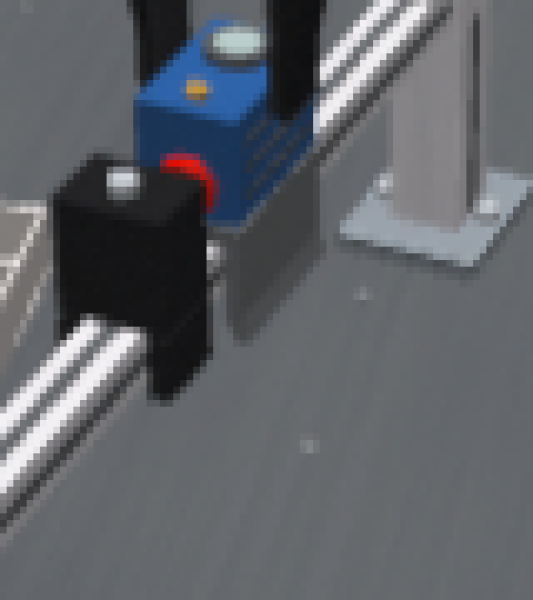

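View pics/s8.png

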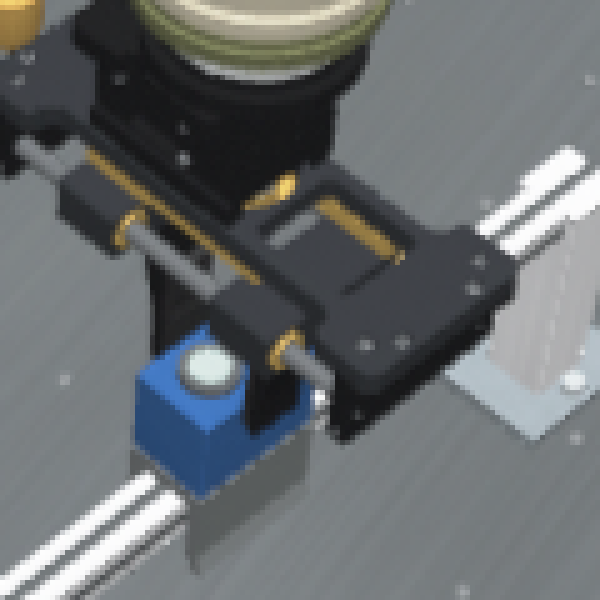

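```bash
python3 -m crank '[[-1,[0.7,0,0],0],[-1,[1.4,0,0],0],[-1,[2.1,0,0],0],[-1,[2.8,0,0],0],[-1,[3.5,0,0],0],[-1,[4,0,0],0],[-1,[4,0,0],0],[-1,[4,0,0],0]]'; python3 - <<'E'
from m import *
for n in ['side','wrist']: snap(n,n+'9')
a=cv2.imread('pics/wrist9.png');cv2.imwrite('pics/w9a.png',cv2.resize(a[90:240,240:380],None,fx=4,fy=4,interpolation=3))
s=r.read_state();print(s['ft_force'],s['torque'],s['ee_pos'],s['eef_rot'])
for n,k,ox,oy,L in [('wrist6',2,200,0,[(220,318,.164),(220,352.5,.1485),(220,405,.153),(220,439,.142)]),('wrist7',2,200,0,[(223,348,.164),(223,373.5,.1485),(223,424,.153),(223,459,.142)]),('wrist8',4,240,90,[(286,369,.164),(286,388,.1485),(286,491,.153),(286,562,.142)])]:
    w=load(n);print(n,[T(w,(u,v),z,k,ox,oy)[0] for u,v,z in L])
E
```

```text
time: 13.18
ee_pos: [0.6424, 0.0241, 0.1306]
eef_rot: [0.781, 0.625, -0.002, 0.002]
ft_force: [-6.3, -14.6, 8.7]
width: 0.0372
[ -5.59362414 -14.55074177   7.62131169] [-3.25568601  1.31830232  0.10581374] [0.64240569 0.02416051 0.13061243] [ 0.78053321  0.62510921 -0.00168536  0.00188016]
wrist6 [np.float64(52.96), np.float64(43.65), np.float64(31.4), np.float64(20.23)]
wrist7 [np.float64(52.79), np.float64(44.85), np.float64(33.03), np.float64(21.11)]
wrist8 [np.float64(52.82), np.float64(48.41), np.float64(36.35), np.float64(24.23)]
```

View pics/w9a.png

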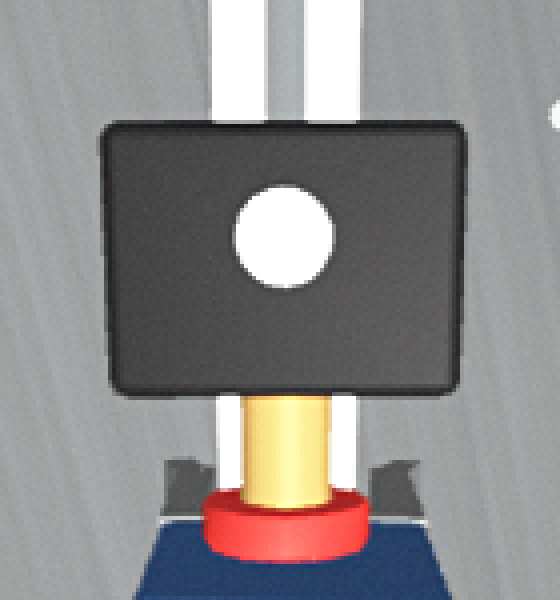

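```bash
python3 -m crank '[[-1,[0.5,0,0],0],[-1,[1,0,0],0],[-1,[1.5,0,0],0],[-1,[1.5,0,0],0],[-1,[1.5,0,0],0],[-1,[1.5,0,0],0],[-1,[1.5,0,0],0],[-1,[1.5,0,0],0]]'; python3 - <<'E'
from m import *
for n in ['scene','side','wrist']: snap(n,n+'10')
a=cv2.imread('pics/wrist10.png');b=cv2.imread('pics/side10.png');cv2.imwrite('pics/w10a.png',np.hstack([cv2.resize(a[90:240,260:360],(400,600),interpolation=3),cv2.resize(b[215:311,265:329],(400,600),interpolation=3)]))
s=r.read_state();print(s['ft_force'],s['torque'],s['ee_pos'],s['eef_rot'],s['joint_vel'].round(4))
d=s['ee_pos'][:2]-[.64174268,.02132928];print('insertion est',4.95+1000*d@[.2155,.9765])
E
```

```text
time: 13.95
ee_pos: [0.6427, 0.0252, 0.1307]
eef_rot: [0.781, 0.625, -0.002, 0.002]
ft_force: [-5.4, -15.4, 9.0]
width: 0.0373
[ -6.79457675 -16.54125223   9.80721146] [-3.5987937   1.4723861   0.17657659] [0.64262682 0.02518252 0.13061573] [ 0.7806618   0.62494768 -0.00190761  0.00197778] [ 0.0012  0.0007  0.0013 -0.0016  0.0002 -0.0004  0.0002]
insertion est 8.903224586351282
```

View pics/w10a.png

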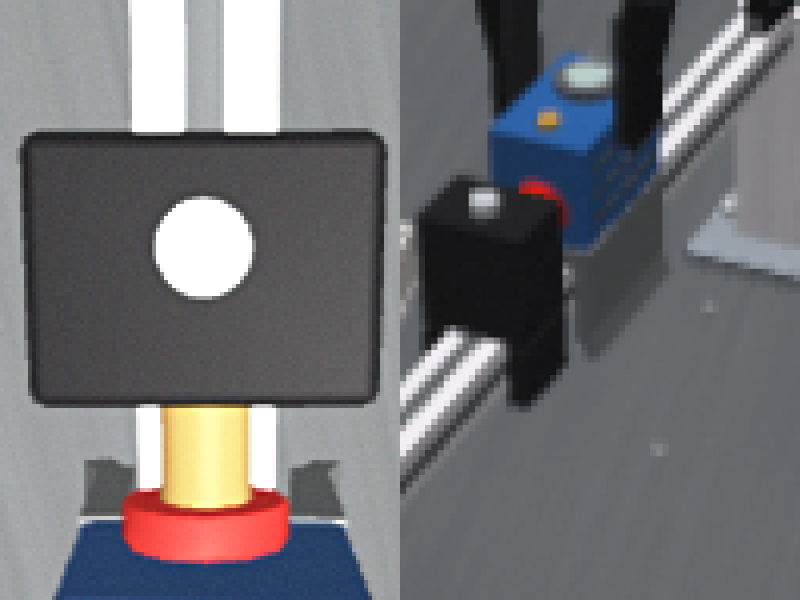

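```bash
python3 - <<'E'
from m import *
w=load('wrist10')
f=T(w,(200,403),.164,4,260,90)[0];q=T(w,(200,491),.153,4,260,90)[0];print(f-q,'insertion',21.56-(f-q))
w=load('wrist9')
f=T(w,(286,396),.164,4,240,90)[0];q=T(w,(286,491),.153,4,240,90)[0];print(f-q,'insertion9',21.56-(f-q))
E
python3 -m crank '[[-1,[0,0,0],0],[-1,[0,0,0],0],[-1,[0,0,0],0],[-1,[0,0,0],0],[-1,[0,0,0],0],[-1,[0,0,0],0],[-1,[0,0,0],0],[-1,[0,0,0],0],[-1,[0,0,0],0],[-1,[0,0,0],0],[-1,[0,0,0],0],[-1,[0,0,0],0]]'
```

```text
12.660000000000004 insertion 8.899999999999995
13.440000000000005 insertion9 8.119999999999994
time: 15.1
ee_pos: [0.6426, 0.0252, 0.1306]
eef_rot: [0.781, 0.625, -0.002, 0.002]
ft_force: [-6.1, -15.9, 9.2]
width: 0.0375
```

```bash
python3 - <<'E'
from h import *
print(r.close_job()); s=r.read_state(); print(s['ee_pos'],s['ft_force'])
E
```

```text
the job is handed in; nothing more can be done
None
the job is handed in; nothing more can be done
```

I gripped the blue carrier across its x faces and lowered it astride the bar about 31 mm short of the plunger. I then slid it along the bar until the plunger was about half way in, and handed it in at about 15 s with the arm still holding it there.

**Plunger:** it is about 8.9 mm in, from two image and travel estimates that are not fully independent. The push measured about 17 N along the bar. That is roughly 11 N of spring plus an estimated 5–6 N of sliding friction. The wrist camera cannot confirm the last 2 mm of green sleeve directly, because the housing hides it.

**Seating:** the tool stopped 0.5 mm below where I expected the carrier to seat. It stayed within 0.2 mm of that height during the slide, with about 15 N pressing the carrier onto the bar.

**Steadiness:** the pose changed by no more than about 0.1 mm over the last held second. The carrier did not slip in the grip.

**Deviations:**
- The carrier drifted about 1.6 mm sideways in the channel during the slide, and I corrected most of it. About 3 N of sideways force remained at the end.
- The tool was tilted about 0.3° under the push.

**Other items:** I never went near the objective, screwdriver or screw tray, and I saw no movement in the pictures where they appear. I did not measure their positions at the end.

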